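Double up the shoehorn to free a hook for the dustpan

ROBOT

A 7-joint arm with a two-finger parallel gripper is mounted at the origin on the work surface. World frame = base frame: x ahead of the robot, y to its left, z up, the work surface at z = 0. Lengths are in m, angles in degrees, forces in N, time in s.
With the tool pointing down it reaches from about 0.4 to 0.875 m from the base axis. Payload 19.3 kg.
Tool frame: the origin (TCP) lies on the centre line of the jaws, within the pads' length; the fingertips stand manip.tips_ahead ahead of it and the grasp point (between the pads) lies 5 mm behind it (manip.tips_ahead is the distance from the TCP to the fingertips, in m); z points along the fingers, y is the line along which they close (so a half turn about z gives the same grasp; the last joint's range is limited). The gripper opens to 85 mm and grips with 20 to 120 N. Pads are 22 mm wide; open, the fingers measure 114 mm over their backs; the gripper's body (76 mm by 85 mm) begins 54 mm behind the grasp point. The pads swing forward as they close: fully open they stand 13 mm farther back than shut.
Start: joints at [-77.934, 29.874, -2.08, 91.645, 1.215, 58.505, -6.463], TCP at [0.173, 0.601, 0.245] pointing down, gripper open.
Joint ranges: [-166.77, 166.77], [-17.47, 122.26], [-85.68, 81.53], [9.62, 139.38], [-72.42, 252.41], [9.2, 110.78], [-144.41, 144.41]. Speed limits (degrees/s): [108.29, 108.29, 136.94, 136.94, 172.46, 172.46, 172.46].

INTERFACE

Orientations are given as a 3x3 rotation matrix whose columns are the frame's x, y, z axes.
In Python, from station import manip gives the robot as it stands.
- The arm moves only by the shell command python3 -m jog 'ROWS' [FORCE]. ROWS is text: rows parted by semicolons, each of 5 numbers parted by spaces: the shift along the tool's x, y, z in m, then the turn about the tool's z in rad, then the finger opening in m, from 0 to 0.0854. A call has 1 to 5 rows; each row is the pose to reach, as a shift and turn from the pose commanded when the call began, along the tool's axes at that moment; what a row does not reach only later rows make up. A row lasts 1/10 s, in which the tool goes at most 50 mm and 8.59 degrees, less where a joint would pass 70% of its speed; a pose out of reach is approached as far as the arm can. A call with a gripper value outside its range is refused whole. The fingers move at their own pace and stop on an object; FORCE is the grip in N (left out, the last holds). Time passes only in rows, so rows that repeat a pose let the fingers close. It gives the time, the measured TCP pose, the force, the opening and the grip force at its end, in the units of the state.
- manip.read_state(): the state, without advancing time (a new reading comes with each control period).
- manip.camera(name): name is "side" or "top"; returns a dict with "img" (400x640x3 uint8, blue, green, red), "range_z" (400x640 float32, m along the optical axis (not along the pixel's ray), 0 where there is no reading), "fx", "fy", "cx", "cy" (pixels), "cam_to_world" (4x4, takes a point from camera to world coordinates). Camera axes: x right, y down, z forward; pixel columns grow to the right and rows downward; lengths in m; the calibration is good to about 2 mm. A picture is of the moment at which its call begins.
- manip.sign_off(): hands the job in; it is judged then, once.
The state is a dict: "time_s": time; "qpos": joint angles; "qvel": joint speeds; "effort": joint torques, N m; "tcp_pos": TCP position; "ee_rot": TCP orientation; "force": force on the tool from outside, world axes, zero at the start; "moment": the same for the moment, N m; "opening": opening from 0.0 (shut) to 1.0 (fully open); "grip_force": force on a finger pad.
Only numpy, scipy, OpenCV 4.12 (cv2) and the standard library are available. Lean on these libraries where they do the work, as an engineer would, in place of code of your own. Each camera call takes 0.05 s, during which the arm holds its last target. There are 200 camera calls.

TASK

Put the dustpan away on the pegboard: first take the shoehorn off its own long hook and hang it on the other long hook, in front of the bamboo scrub brush that already hangs there, without knocking the brush off. Then take the dustpan that stands on the bench and hang it by its loop on the hook you have freed. Let both hang still and upright, and leave the grout brush, the trigger bottle, the tin and the carton where they are.

Things in the scene. Friction and masses are not known exactly. Their poses are not given: they have to be found in the camera images.
- pegboard: grey perforated steel panel on the bench, fixed, 650 mm wide and 385 mm high with its frame, 10 mm square holes. Origin at bench level, mid-width, on the front face; its x axis points level into the panel (the front looks to -x), y runs along the panel, z up. The hooks stand out from the front.
- hook_a: fixed steel hook carrying the scrub brush: level round rod, 6 mm thick, reaching 150 mm out. Origin on the rod's axis at the panel's face, 270 mm above the bench; the rod runs along the hook's -x; z up. From x = -135 to -150 mm it slopes up, the tip's axis ending 10 mm higher. A hung loop rests with its opening's centre 14.6 mm below the rod's axis.
- hook_b: the other long steel hook, like hook_a and 152 mm beside it at the same height (which is nearer the robot varies); carries the shoehorn at the start. Same shape, origin and axes. Fixed.
- shoehorn_loop (a point): centre of the opening of the upright oval loop atop the shoehorn. Opening 20 mm wide (y), 34 high (z); outside 32 wide, 46 high; the upright flanks are straight over the middle 14 mm: pinch them across y, the rod then passes between the fingers. x goes through the opening (along the rod), z up. Band 5 mm thick along x. Starts 80 to 105 mm out from the panel.
- shoehorn_mid (a point): middle of the stainless shoehorn, 73 mm below the centre of its loop (same axes). 192 mm long, its foot 169 mm below the loop's centre, blade 44 mm wide, about 110 g.
- scrub_brush_loop (a point): centre of the bamboo scrub brush's loop opening (same loop and axes, 12 mm thick along x). It hangs on hook_a, 30 to 45 mm out from the panel, bristles away from the panel, no part beyond 75 mm from the panel. 185 mm long, 46 mm wide, about 90 g.
- dustpan_loop (a point): centre of the opening of the grey hand dustpan's loop (same loop and axes as the shoehorn's, 14 mm thick along x). The dustpan stands loose on the bench, mouth down, loop up, loop centre 177 mm above the bench; it balances plumb under the loop.
- dustpan_mid (a point): middle of the dustpan, 77 mm below the centre of its loop (same axes). 200 mm long, about 150 g; pan 140 mm wide (y), reaching 29 mm to -x (open side) and 15 mm to +x (floor side) of the loop's middle plane, from 65 to 177 mm below the loop's centre; handle above it 22 mm wide.
- grout_brush_loop (a point): centre of the loop of the narrow black grout brush, which hangs on a short hook at one end of the panel. Leave alone.
- bottle_mid (a point): middle of the body of the trigger spray bottle (60 mm diameter, 205 mm high) held by its neck in a clip at the other end of the panel. Leave alone.
- tin_mid (a point): centre of a flat round tin lying on the bench, 78 mm diameter, 26 mm high. Leave alone.
- carton_mid (a point): centre of a cardboard carton on the bench, 70 x 110 x 45 mm high. Leave alone.
Not all that is in view belongs to the job. Leave any red or turquoise look-alike of the part that bears shoehorn_loop alone.

How it is judged (in metres and radians):
On the way, in this order (a step that is already met when the one before it is completed fails the run):
1. the shoehorn is off its own hook (its loop clear of hook_b) (distance between shoehorn_loop and hook_b above 0.16 m), for 0.1 s.
2. the shoehorn hangs on hook_a with the scrub brush, let go (x of shoehorn_loop in the frame of hook_a between -0.145 and -0.004 m and y of shoehorn_loop in the frame of hook_a between -0.01 and 0.01 m and z of shoehorn_loop in the frame of hook_a between -0.022 and -0.006 m and angle between each of shoehorn_loop, scrub_brush_loop's own z axis and vertical below 0.26 rad and x of scrub_brush_loop in the frame of hook_a between -0.145 and -0.004 m and y of scrub_brush_loop in the frame of hook_a between -0.01 and 0.01 m and z of scrub_brush_loop in the frame of hook_a between -0.022 and -0.006 m and contact force between the fingers and shoehorn below 0.1 N), for 0.3 s.
3. the dustpan is lifted off the bench (height (world z) of dustpan_loop above 0.2 m), for 0.1 s.
At the end, for the whole second after the job is handed in: Scrub brush and shoehorn hang on hook_a, dustpan on hook_b: each loop's centre within 10 mm sideways of its rod, 6 to 22 mm below the axis, 4 to 145 mm out from the panel, each within 15 degrees of plumb, at rest. Grout brush, bottle, tin, carton within 30 mm of their starts (x of shoehorn_loop in the frame of hook_a between -0.145 and -0.004 m and y of shoehorn_loop in the frame of hook_a between -0.01 and 0.01 m and z of shoehorn_loop in the frame of hook_a between -0.022 and -0.006 m and angle between each of shoehorn_loop, scrub_brush_loop, dustpan_loop's own z axis and vertical below 0.26 rad and x of scrub_brush_loop in the frame of hook_a between -0.145 and -0.004 m and y of scrub_brush_loop in the frame of hook_a between -0.01 and 0.01 m and z of scrub_brush_loop in the frame of hook_a between -0.022 and -0.006 m and x of dustpan_loop in the frame of hook_b between -0.145 and -0.004 m and y of dustpan_loop in the frame of hook_b between -0.01 and 0.01 m and z of dustpan_loop in the frame of hook_b between -0.022 and -0.006 m and linear speed of each of shoehorn, scrub_brush, dustpan below 0.05 m/s and angular speed of each of shoehorn, scrub_brush, dustpan below 0.4 rad/s and distance of each of grout_brush_loop, bottle_mid, tin_mid, carton_mid from where it was at the start of the episode below 0.03 m); the robot touches nothing.
It fails at once if the scrub brush is knocked or lifted off its hook (x of scrub_brush_loop in the frame of hook_a below -0.15 m or y of scrub_brush_loop in the frame of hook_a below -0.02 m or y of scrub_brush_loop in the frame of hook_a above 0.02 m or z of scrub_brush_loop in the frame of hook_a below -0.03 m or z of scrub_brush_loop in the frame of hook_a above 0.012 m).
It fails at once if the grout brush is disturbed (moved more than 30 mm) (distance of grout_brush_loop from where it was at the start of the episode above 0.03 m).
It fails at once if the trigger bottle is disturbed (moved more than 30 mm) (distance of bottle_mid from where it was at the start of the episode above 0.03 m).
It fails at once if the tin is disturbed (moved more than 30 mm) (distance of tin_mid from where it was at the start of the episode above 0.03 m).
It fails at once if the carton is disturbed (moved more than 30 mm) (distance of carton_mid from where it was at the start of the episode above 0.03 m).
It also fails if it takes over 61 s, if anything falls off the work surface, if the arm or the gripper's body presses on something with over 40 N, if the wrist force passes 120 N, or if a joint passes its speed limit or range.

## Working session

There is one attempt and no reset: what is moved stays moved. The work goes in short steps, Python scripts to look and compute and a shell command to move; the robot and the scene stay as the last step left them, time stands still between calls to the robot, and variables do not carry over. Pictures are saved under pics/ and viewed, at most 10 in all, crops included, and the job is handed in when it is done.

```bash
ls; mkdir -p pics; python3 - <<'E'
from station import manip
import cv2,numpy as np
s=manip.read_state(); print(s['time_s'],s['tcp_pos'],np.round(s['ee_rot'],3).tolist(),s['opening'],manip.tips_ahead)
for n in('side','top'):
    c=manip.camera(n); cv2.imwrite(f'pics/{n}0.png',c['img']); np.savez(f'{n}0.npz',**c)
    print(n,c['fx'],c['cx'],c['cy'],np.round(c['cam_to_world'],3).tolist())
E
```

```text
pics
0.0 [0.17313014 0.60020856 0.24472877] [[-0.961, 0.277, -0.0], [0.277, 0.961, -0.001], [-0.0, -0.001, -1.0]] 0.9994822092310086 0.014
side 427.60474404496625 316.6680601729591 198.72860279893735 [[0.855, -0.238, 0.462, -0.017], [-0.519, -0.416, 0.746, -0.66], [0.015, -0.878, -0.479, 0.68], [0.0, 0.0, 0.0, 1.0]]
top 398.1389416214247 320.809872552779 199.9988530988293 [[0.029, -0.985, 0.172, 0.294], [-0.999, -0.031, -0.008, 0.127], [0.013, -0.172, -0.985, 1.228], [0.0, 0.0, 0.0, 1.0]]
```

View pics/side0.png

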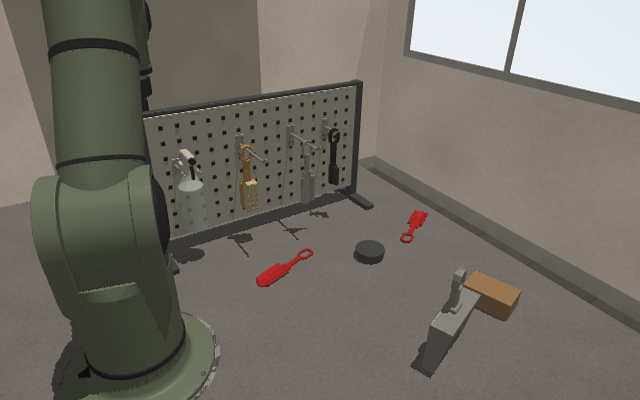

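View pics/top0.png

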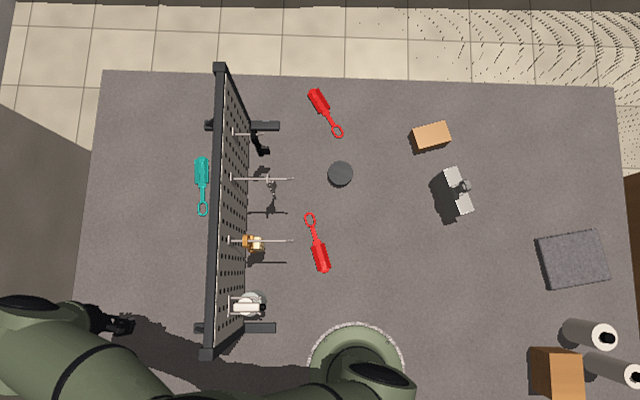

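The side view shows the bottle (190,190), the brush on hook_a (247,170), the shoehorn on hook_b (308,165) and the grout brush (334,150), with the dustpan at (455,310). In the top view the hook rods run (232,178)–(293,178) for hook_b and (230,240)–(293,241) for hook_a. The gripper is behind the panel.

```bash
cat > h.py <<'E'
import numpy as np
def cloud(c):
    z=c['range_z'];v,u=np.mgrid[:400,:640]
    P=np.stack([(u-c['cx'])/c['fx']*z,(v-c['cy'])/c['fy']*z,z],-1)
    T=c['cam_to_world'];P=P@T[:3,:3].T+T[:3,3];P[z==0]=np.nan
    return P
E
python3 - <<'E'
import numpy as np
from h import cloud
np.set_printoptions(precision=4,suppress=True,linewidth=150)
S=dict(np.load('side0.npz'));T=dict(np.load('top0.npz'))
Ps=cloud(S);Pt=cloud(T)
# panel front plane from side view
R=Ps[95:235,150:355].reshape(-1,3);R=R[np.isfinite(R).all(1)&(R[:,2]>.05)&(R[:,2]<.36)]
rng=np.random.default_rng(0);best=0
for _ in range(400):
    a=R[rng.choice(len(R),3,False)];n=np.cross(a[1]-a[0],a[2]-a[0]);n[2]=0;n/=np.linalg.norm(n)+1e-9
    d=R@n;m=abs(d-np.median(a@n))<.003
    if m.sum()>best:best=m.sum();M=m
Q=R[M];p=np.polyfit(Q[:,0],Q[:,1],1);n=np.array([-p[0],1,0]);n/=np.linalg.norm(n);d0=np.median(Q@n)
e=np.array([n[1],-n[0],0]) # along the panel (+x world)
print('panel',best,len(R),'n',n,'d',d0,'yaw',np.degrees(np.arctan(p[0])))
np.savez('panel.npz',n=n,e=e,d=d0)
for nm,P in(('side',Ps),('top',Pt)):
    A=P.reshape(-1,3);A=A[np.isfinite(A).all(1)]
    o=d0-A@n; t=A@e; z=A[:,2]
    # things in front of panel between 0.01 and .17, z>.2
    m=(o>.012)&(o<.17)&(z>.225)&(z<.33)&(t>-.05)&(t<.75)
    print(nm)
    for lo in np.arange(.0,.75,.01):
        k=m&(t>=lo)&(t<lo+.01)
        if k.sum()>2: print(' t %.2f n %d out %.3f..%.3f z %.3f..%.3f med t %.4f'%(lo,k.sum(),o[k].min(),o[k].max(),z[k].min(),z[k].max(),np.median(t[k])))
# dustpan from top
for nm,P,(r0,r1,c0,c1) in(('top',Pt,(160,230,425,480)),('side',Ps,(260,380,405,480))):
    A=P[r0:r1,c0:c1].reshape(-1,3);A=A[np.isfinite(A).all(1)]
    for a,b in((.05,.118),(.118,.15),(.15,.185),(.185,.21)):
        k=(A[:,2]>a)&(A[:,2]<b)
        if k.sum()>3:print('pan',nm,a,k.sum(),A[k].mean(0),A[k].min(0),A[k].max(0))
E
```

```text
panel 14701 22005 n [-0.0306  0.9995  0.    ] d 0.32307113637533147 yaw 1.7521233615873895
side
 t 0.19 n 78 out 0.013..0.079 z 0.226..0.273 med t 0.1970
 t 0.20 n 189 out 0.023..0.091 z 0.226..0.297 med t 0.2059
 t 0.21 n 179 out 0.022..0.093 z 0.225..0.297 med t 0.2140
 t 0.22 n 46 out 0.026..0.091 z 0.226..0.296 med t 0.2248
 t 0.23 n 22 out 0.044..0.078 z 0.226..0.264 med t 0.2318
 t 0.35 n 68 out 0.032..0.047 z 0.226..0.278 med t 0.3545
 t 0.36 n 110 out 0.013..0.154 z 0.225..0.283 med t 0.3654
 t 0.37 n 46 out 0.033..0.065 z 0.225..0.280 med t 0.3755
 t 0.38 n 9 out 0.039..0.046 z 0.245..0.270 med t 0.3810
 t 0.50 n 37 out 0.083..0.094 z 0.238..0.277 med t 0.5056
 t 0.51 n 95 out 0.014..0.152 z 0.226..0.284 med t 0.5168
 t 0.52 n 32 out 0.037..0.150 z 0.225..0.280 med t 0.5238
 t 0.53 n 17 out 0.087..0.091 z 0.243..0.274 med t 0.5320
 t 0.61 n 33 out 0.042..0.058 z 0.245..0.274 med t 0.6181
 t 0.62 n 50 out 0.019..0.070 z 0.226..0.281 med t 0.6251
 t 0.63 n 45 out 0.014..0.077 z 0.227..0.283 med t 0.6326
 t 0.64 n 40 out 0.045..0.059 z 0.229..0.277 med t 0.6433
top
 t 0.19 n 51
[... 1041 characters left out ...]
  ] [ 0.6043 -0.2308  0.1179]
pan top 0.118 82 [ 0.5268 -0.2635  0.127 ] [ 0.4968 -0.2861  0.1182] [ 0.5779 -0.2531  0.1499]
pan top 0.15 65 [ 0.5288 -0.2662  0.164 ] [ 0.5123 -0.2773  0.1515] [ 0.5426 -0.2576  0.1844]
pan top 0.185 71 [ 0.5285 -0.2684  0.1963] [ 0.5141 -0.2814  0.1852] [ 0.544  -0.2575  0.2031]
pan side 0.05 1582 [ 0.506  -0.2911  0.1017] [ 0.4588 -0.322   0.05  ] [ 0.6046 -0.2414  0.1179]
pan side 0.118 216 [ 0.5242 -0.2754  0.1288] [ 0.511  -0.2862  0.118 ] [ 0.5486 -0.2569  0.1499]
pan side 0.15 164 [ 0.5252 -0.276   0.1686] [ 0.5122 -0.2833  0.1501] [ 0.5463 -0.2684  0.1849]
pan side 0.185 137 [ 0.5243 -0.275   0.1954] [ 0.5111 -0.2835  0.1852] [ 0.5466 -0.2627  0.203 ]
```

```bash
python3 - <<'E'
import cv2,numpy as np
a=cv2.imread('pics/side0.png')[100:230,150:370]
b=cv2.imread('pics/top0.png')[150:250,215:315]
c=cv2.imread('pics/top0.png')[155:235,420:500]
f=lambda i,k:cv2.resize(i,None,fx=k,fy=k,interpolation=cv2.INTER_NEAREST)
A=f(a,3.6);B=f(b,3);C=f(c,1)
o=np.zeros((600,800,3),np.uint8)
A=f(a,2.2);o[:A.shape[0],:A.shape[1]]=A
B=f(b,3);o[300:600,:300]=B
C=f(c,3.5);o[300:580,310:590]=C
cv2.imwrite('pics/crop1.png',o)
E
```

```text
(no output)
```

View pics/crop1.png

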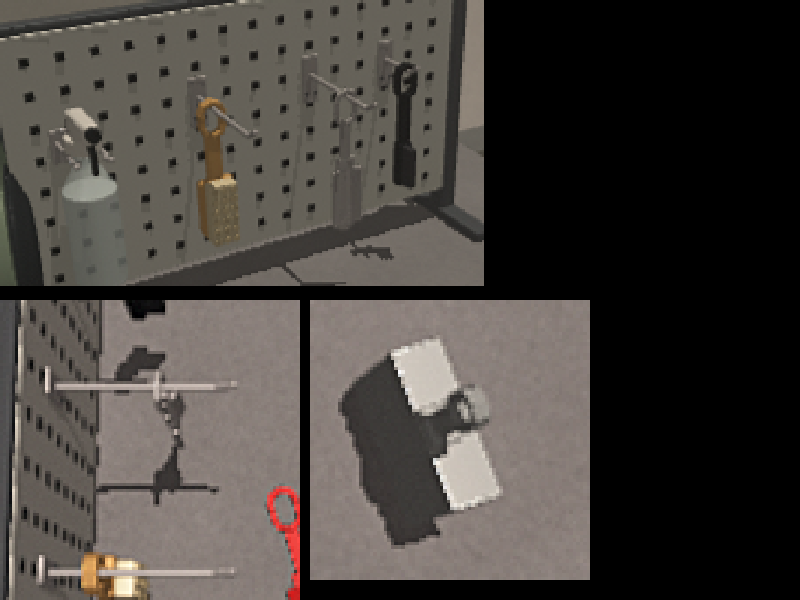

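The crop confirms both rods are free at their tips. The shoehorn loop is about 86 mm out, the brush sits against the panel, and the dustpan's pan is skewed with its handle at crop (470,405). I lift clear of the panel while refining the estimates.

```bash
python3 -m jog '0 0 -0.05 0.14 0.085; 0 0 -0.1 0.28 0.085; 0 0 -0.15 0.42 0.085; 0 0 -0.2 0.56 0.085; 0 0 -0.22 0.7 0.085'
python3 - <<'E'
import numpy as np,cv2
from h import cloud
np.set_printoptions(precision=4,suppress=True)
g=np.load('panel.npz');n,e,d=g['n'],g['e'],float(g['d'])
for nm in('side','top'):
    P=cloud(dict(np.load(nm+'0.npz'))).reshape(-1,3);P=P[np.isfinite(P).all(1)]
    o=d-P@n;t=P@e;z=P[:,2]
    for h,t0 in(('a',.367),('b',.5185)):
        k=(o>.105)&(o<.133)&(abs(t-t0)<.012)&(z>.255)&(z<.29)
        k2=(o>.10)&(o<.17)&(abs(t-t0)<.012)&(z>.255)&(z<.29)
        k3=(o>.05)&(o<.078)&(abs(t-t0)<.012)&(z>.262)&(z<.29)
        print(nm,h,k.sum(),'t',np.median(t[k]),'z',np.median(z[k]),z[k].max(),'tip',o[k2].max(),'inner t',np.median(t[k3]),k3.sum())
    k=(o>.075)&(o<.105)&(abs(t-.5185)>.008)&(abs(t-.5185)<.02)&(z>.235)&(z<.275)
    print(' shoe loop o',np.median(o[k]),o[k].min(),o[k].max(),'t',t[k].min(),t[k].max(),k.sum())
    k=(z>.08)&(z<.116)&(P[:,0]>.44)&(P[:,0]<.62)&(P[:,1]<-.21)&(P[:,1]>-.34)
    r=cv2.minAreaRect(P[k][:,:2].astype(np.float32)*1000);print(' pan rect',r, P[k&(z>.105)][:,:2].mean(0))
    k=(z>.16)&(z<.205)&(P[:,0]>.44)&(P[:,0]<.62)&(P[:,1]<-.21)&(P[:,1]>-.34)
    print(' loop rect',cv2.minAreaRect(P[k][:,:2].astype(np.float32)*1000),z[k].max())
E
```

```text
time_s: 0.6
tcp_pos: [0.1734, 0.6009, 0.4701]
ee_rot: [[-0.552, 0.834, 0.001], [0.834, 0.551, 0.005], [0.004, 0.004, -1.0]]
force: [0.5, -0.3, -0.3]
opening: 0.998
grip_force: 0.0
side a 16 t 0.3654403377180157 z 0.2736080034805197 0.2746061356289302 tip 0.1536861193247154 inner t 0.36561694714388193 15
side b 17 t 0.5173869988467238 z 0.2731474932067002 0.27494145312509155 tip 0.15214052714057708 inner t 0.5162727529388169 13
 shoe loop o 0.08884650033149809 0.08282473961641987 0.09402187167421072 t 0.5017837175098676 0.5361903958114655 62
 pan rect ((532.33740234375, -279.54290771484375), (142.3297882080078, 44.0627555847168), 19.425424575805664) [ 0.5206 -0.2871]
 loop rect ((528.28955078125, -272.5841064453125), (33.97575378417969, 14.762025833129883), 19.770381927490234) 0.20298030208677614
top a 36 t 0.36646054871695916 z 0.27303736071292484 0.27770672752901504 tip 0.1496842418618947 inner t 0.3664610036027687 36
top b 36 t 0.5182888380837243 z 0.2727719846345149 0.27606689810041785 tip 0.15050950829299353 inner t 0.5181836973135276 33
 shoe loop o 0.08739968675616001 0.08345813555460918 0.08828422476564013 t 0.5024163113382006 0.533749542573824 20
 pan rect ((532.0062255859375, -275.302734375), (139.3601837158203, 46.82085037231445), 20.399831771850586) [ 0.5294 -0.2746]
 loop rect ((529.2737426757812, -268.8698425292969), (32.80464172363281, 15.227621078491211), 21.044103622436523) 0.20309886447172998
```

```bash
python3 -m jog '-0.047 0.009 0 0.11 0.085; -0.095 0.018 0 0.22 0.085; -0.143 0.026 0 0.33 0.085; -0.191 0.035 0 0.44 0.085; -0.239 0.044 0 0.553 0.085'
```

```text
time_s: 1.1
tcp_pos: [0.3437, 0.4247, 0.4652]
ee_rot: [[-0.033, 0.999, -0.0], [0.999, 0.033, 0.0], [0.0, -0.0, -1.0]]
force: [0.4, 0.8, 0.0]
opening: 0.997
grip_force: 0.0
```

```bash
cat > s.py <<'E'
import numpy as np
from station import manip
g=np.load('panel.npz');n,e,d=g['n'],g['e'],float(g['d'])
s=manip.read_state();p=np.array(s['tcp_pos']);R=np.array(s['ee_rot'])
print('t %.4f out %.4f z %.4f yaw_err %.4f tilt %.4f time %.2f'%(p@e,d-p@n,p[2],np.arctan2(R[:,1]@n,R[:,1]@e),np.hypot(R[0,2],R[1,2]),s['time_s']),'q',np.round(s['qpos'],1).tolist())
E
python3 -m jog '-0.036 0.032 0 0 0.085; -0.071 0.064 0 0 0.085; -0.107 0.097 0 0 0.085; -0.143 0.129 0 0 0.085; -0.178 0.161 0 0 0.085'; python3 -m jog '0 0 0.04 0 0.085; 0 0 0.08 0 0.07; 0 0 0.1 0 0.06; 0 0 0.1 0 0.06'; python3 s.py
```

```text
time_s: 1.6
tcp_pos: [0.5112, 0.2527, 0.4653]
ee_rot: [[-0.037, 0.999, -0.0], [0.999, 0.037, 0.0], [0.0, -0.0, -1.0]]
force: [-0.0, 1.2, -0.3]
opening: 0.995
grip_force: 0.0
time_s: 2.0
tcp_pos: [0.5092, 0.254, 0.3628]
ee_rot: [[-0.037, 0.999, -0.004], [0.999, 0.037, -0.003], [-0.002, -0.004, -1.0]]
force: [-0.1, -0.1, 0.6]
opening: 0.702
grip_force: 0.0
t 0.5167 out 0.0847 z 0.3628 yaw_err 0.0063 tilt 0.0046 time 2.00 q [-50.3, 20.2, 24.5, 92.0, -8.7, 69.9, -22.0]
```

```bash
python3 -m jog '-0.003 0.001 0.03 0.006 0.06; -0.003 0.001 0.06 0.006 0.06; -0.003 0.001 0.08 0.006 0.06; -0.003 0.001 0.08 0.006 0.06; -0.003 0.001 0.08 0.006 0.06'; python3 s.py; python3 - <<'E'
from station import manip
import cv2,numpy as np
a=manip.camera('side')['img'][80:230,240:400]; b=manip.camera('top')['img'][100:260,220:360]
o=np.zeros((600,800,3),np.uint8);A=cv2.resize(a,(400,375));B=cv2.resize(b,(395,451));o[:375,:400]=A;o[:451,402:797]=B
cv2.imwrite('pics/c2.png',o)
E
```

```text
time_s: 2.5
tcp_pos: [0.5119, 0.2518, 0.2868]
ee_rot: [[-0.031, 1.0, 0.001], [1.0, 0.031, 0.001], [0.001, 0.001, -1.0]]
force: [0.2, -0.2, 0.5]
opening: 0.702
grip_force: 0.0
t 0.5194 out 0.0871 z 0.2868 yaw_err 0.0004 tilt 0.0012 time 2.50 q [-49.1, 23.9, 23.5, 98.3, -10.7, 60.0, -20.3]
```

View pics/c2.png

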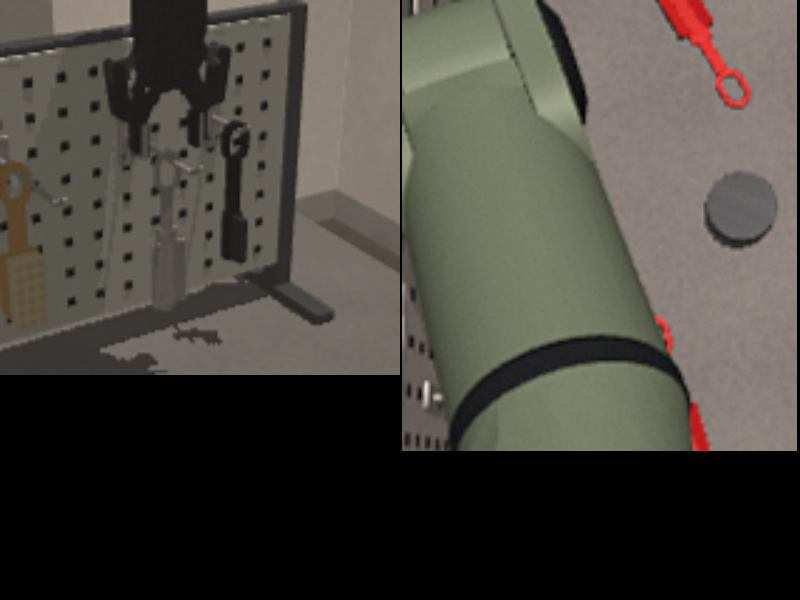

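The fingers, at crop (128,130) and (205,130), straddle the rod and loop at (165,160). I descend and pinch.

```bash
python3 -m jog '0 -0.0015 0.02 0 0.06; 0 -0.0015 0.0365 0 0.06; 0 -0.0015 0.0365 0 0.06; 0 -0.0015 0.0365 0 0.05; 0 -0.0015 0.0365 0 0.045' 40; python3 s.py; python3 -m jog '0 0 0 0 0.035; 0 0 0 0 0.025; 0 0 0 0 0.02; 0 0 0 0 0.02; 0 0 0 0 0.02' 40; python3 s.py
```

```text
time_s: 3.1
tcp_pos: [0.5104, 0.2517, 0.2501]
ee_rot: [[-0.031, 1.0, 0.001], [1.0, 0.031, 0.001], [0.001, 0.002, -1.0]]
force: [-1.0, -0.7, -0.2]
opening: 0.525
grip_force: 0.0
t 0.5179 out 0.0871 z 0.2501 yaw_err 0.0003 tilt 0.0018 time 3.10 q [-48.5, 25.9, 22.7, 101.0, -11.8, 55.3, -19.4]
time_s: 3.6
tcp_pos: [0.5103, 0.2517, 0.2498]
ee_rot: [[-0.031, 1.0, 0.001], [1.0, 0.031, 0.001], [0.001, 0.001, -1.0]]
force: [-0.5, -0.3, 8.3]
opening: 0.369
grip_force: 38.9
t 0.5178 out 0.0871 z 0.2498 yaw_err 0.0003 tilt 0.0017 time 3.60 q [-48.5, 26.0, 22.6, 101.0, -11.9, 55.3, -19.3]
```

```bash
python3 -m jog '0 0 -0.006 0 0.02; 0 0 -0.012 0 0.02; 0 0 -0.019 0 0.02; 0 0 -0.019 0 0.02; 0 0 -0.019 0 0.02' 60; python3 s.py;  python3 -m jog '-0.015 0 0 0 0.02; -0.03 0 0 0 0.02; -0.045 0 0 0 0.02; -0.06 0 0 0 0.02; -0.06 0 0 0 0.02'; python3 s.py
```

```text
time_s: 4.1
tcp_pos: [0.5098, 0.2515, 0.2679]
ee_rot: [[-0.031, 1.0, 0.0], [1.0, 0.031, 0.0], [0.0, 0.0, -1.0]]
force: [-0.1, -0.3, -1.4]
opening: 0.363
grip_force: 59.3
t 0.5173 out 0.0873 z 0.2679 yaw_err 0.0005 tilt 0.0003 time 4.10 q [-48.9, 24.8, 23.1, 99.9, -11.2, 57.6, -19.9]
time_s: 4.6
tcp_pos: [0.512, 0.1885, 0.268]
ee_rot: [[-0.028, 1.0, 0.0], [1.0, 0.028, -0.001], [-0.001, 0.0, -1.0]]
force: [-0.2, -0.4, -0.3]
opening: 0.364
grip_force: 59.4
t 0.5175 out 0.1503 z 0.2680 yaw_err -0.0029 tilt 0.0006 time 4.60 q [-44.3, 22.7, 24.0, 103.2, -10.8, 56.4, -14.3]
```

```bash
python3 -m jog '-0.02 0 0 0 0.02; -0.035 0 0 0 0.02; -0.035 0 -0.03 0 0.02; -0.035 0 -0.055 0 0.02; -0.035 0 -0.055 0 0.02'; python3 s.py;  python3 -m jog '0 -0.03 0 0 0.02; 0 -0.06 0 0 0.02; 0 -0.09 0 0 0.02; 0 -0.12 0 0 0.02; 0 -0.1505 0 0 0.02';python3 -m jog '0 0 0 0 0.02; 0 0 0 0 0.02; 0 0 0 0 0.02'; python3 s.py
```

```text
time_s: 5.1
tcp_pos: [0.5139, 0.1562, 0.3256]
ee_rot: [[-0.03, 1.0, 0.004], [1.0, 0.03, 0.002], [0.002, 0.004, -1.0]]
force: [0.7, -0.7, -1.9]
opening: 0.363
grip_force: 59.7
t 0.5185 out 0.1827 z 0.3256 yaw_err -0.0004 tilt 0.0044 time 5.10 q [-42.8, 18.3, 25.6, 100.3, -8.8, 63.1, -12.6]
time_s: 5.6
tcp_pos: [0.361, 0.1514, 0.3222]
ee_rot: [[-0.031, 1.0, -0.0], [1.0, 0.031, -0.0], [-0.0, -0.0, -1.0]]
force: [-0.6, 0.9, 0.2]
opening: 0.36
grip_force: 59.9
time_s: 5.9
tcp_pos: [0.3629, 0.1518, 0.3227]
ee_rot: [[-0.031, 1.0, 0.0], [1.0, 0.031, -0.0], [-0.0, 0.0, -1.0]]
force: [0.4, -0.2, -1.4]
opening: 0.361
grip_force: 59.9
t 0.3673 out 0.1824 z 0.3227 yaw_err 0.0000 tilt 0.0002 time 5.90 q [-53.6, 2.2, 23.2, 118.5, -1.0, 59.5, -28.1]
```

```bash
python3 -m jog '0 -0.001 0.02 0 0.02; 0 -0.001 0.04 0 0.02; 0 -0.001 0.0535 0 0.02; 0 -0.001 0.0535 0 0.02; 0 -0.001 0.0535 0 0.02'; python3 s.py; python3 - <<'E'
from station import manip
import cv2,numpy as np
from h import cloud
g=np.load('panel.npz');n,e,d=g['n'],g['e'],float(g['d'])
c=manip.camera('side');a=c['img'][80:280,190:390]
cv2.imwrite('pics/c3.png',cv2.resize(a,(600,600),interpolation=cv2.INTER_NEAREST))
P=cloud(c).reshape(-1,3);P=P[np.isfinite(P).all(1)];o=d-P@n;t=P@e;z=P[:,2]
k=(abs(o-.18)<.025)&(abs(t-.366)<.03)&(z>.1)&(z<.235)
for a in np.arange(.1,.235,.02):
    m=k&(z>=a)&(z<a+.02)
    if m.sum()>3: print(round(a,2),m.sum(),'t %.4f..%.4f o %.4f..%.4f'%(t[m].min(),t[m].max(),o[m].min(),o[m].max()))
k=(o>.1)&(o<.16)&(abs(t-.366)<.012)&(z>.255)&(z<.29); print('rod',k.sum(),np.median(t[k]),o[k].max(),z[k].max())
E
```

```text
time_s: 6.4
tcp_pos: [0.3619, 0.1517, 0.2694]
ee_rot: [[-0.03, 1.0, -0.0], [1.0, 0.03, -0.001], [-0.001, -0.0, -1.0]]
force: [0.4, -0.4, -0.6]
opening: 0.362
grip_force: 59.9
t 0.3663 out 0.1825 z 0.2694 yaw_err -0.0003 tilt 0.0007 time 6.40 q [-52.7, 6.5, 23.4, 123.1, -3.3, 51.0, -25.7]
0.1 39 t 0.3477..0.3831 o 0.1791..0.1895
0.12 111 t 0.3443..0.3870 o 0.1812..0.1926
0.14 120 t 0.3443..0.3884 o 0.1815..0.1922
0.16 120 t 0.3440..0.3859 o 0.1809..0.1918
0.18 110 t 0.3447..0.3863 o 0.1813..0.1926
0.2 65 t 0.3542..0.3792 o 0.1798..0.1882
0.22 35 t 0.3589..0.3735 o 0.1820..0.1874
  return _methods._mean(a, axis=axis, dtype=dtype,
  ret = ret.dtype.type(ret / rcount)
Traceback (most recent call last):
ValueError: zero-size array to reduction operation maximum which has no identity
```

View pics/c3.png

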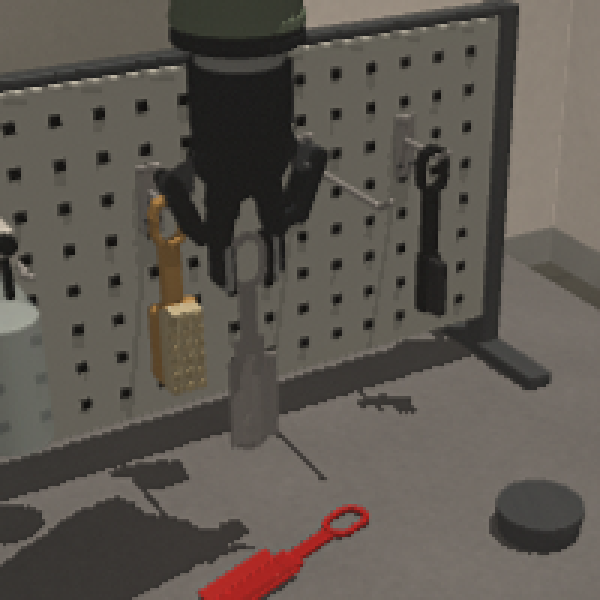

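The shoehorn hangs plumb in the jaws (loop at crop (245,258)), centred on hook_a's line and clear of its tip. I thread it on.

```bash
python3 -m jog '0.01 0 0 0 0.02; 0.02 0 0 0 0.02; 0.03 0 0 0 0.02; 0.04 0 0 0 0.02; 0.04 0 0 0 0.02'; python3 -m jog '0.01 0 0 0 0.02; 0.02 0 0 0 0.02; 0.032 0 0 0 0.02; 0.032 0 0 0 0.02'; python3 s.py
```

```text
time_s: 6.95
tcp_pos: [0.36, 0.1933, 0.2693]
ee_rot: [[-0.033, 0.999, 0.0], [0.999, 0.033, 0.0], [0.0, 0.0, -1.0]]
force: [0.0, -0.3, -0.8]
opening: 0.361
grip_force: 59.9
time_s: 7.35
tcp_pos: [0.359, 0.2254, 0.2692]
ee_rot: [[-0.033, 0.999, 0.0], [0.999, 0.033, 0.0], [0.0, 0.0, -1.0]]
force: [1.0, -0.6, 0.3]
opening: 0.36
grip_force: 59.9
t 0.3657 out 0.1087 z 0.2692 yaw_err 0.0021 tilt 0.0002 time 7.35 q [-57.9, 9.9, 20.3, 119.2, -4.4, 51.6, -33.3]
```

```bash
python3 -m jog '0 0 0.006 0 0.02; 0 0 0.012 0 0.02; 0 0 0.018 0 0.02; 0 0 0.018 0 0.02; 0 0 0.018 0 0.02'; python3 s.py; python3 -m jog '0 0 0 0 0.036; 0 0 0 0 0.04; 0 0 0 0 0.045; 0 0 0 0 0.05; 0 0 0 0 0.05'; python3 -m jog '0 0 0 0 0.052; 0 0 0 0 0.055; 0 0 0 0 0.055; 0 0 0 0 0.055; 0 0 0 0 0.055'; python3 s.py
python3 - <<'E'
from station import manip
import cv2,numpy as np
from h import cloud
g=np.load('panel.npz');n,e,d=g['n'],g['e'],float(g['d'])
c=manip.camera('side');a=c['img'][80:280,190:390]
cv2.imwrite('pics/c4.png',cv2.resize(a,(600,600),interpolation=cv2.INTER_NEAREST))
P=cloud(c).reshape(-1,3);P=P[np.isfinite(P).all(1)];o=d-P@n;t=P@e;z=P[:,2]
k=(o>.088)&(o<.135)&(abs(t-.366)<.03)&(z<.235)
for a in np.arange(.07,.235,.03):
    m=k&(z>=a)&(z<a+.03)
    if m.sum()>3: print(round(a,2),m.sum(),'t %.4f..%.4f o %.4f..%.4f'%(t[m].min(),t[m].max(),o[m].min(),o[m].max()))
E
```

```text
time_s: 7.85
tcp_pos: [0.3591, 0.2235, 0.2511]
ee_rot: [[-0.031, 1.0, -0.0], [1.0, 0.031, -0.0], [-0.0, -0.0, -1.0]]
force: [0.4, -0.1, -0.2]
opening: 0.363
grip_force: 59.9
t 0.3658 out 0.1106 z 0.2511 yaw_err 0.0000 tilt 0.0005 time 7.85 q [-57.3, 11.3, 20.2, 120.7, -5.2, 48.8, -32.3]
time_s: 8.35
tcp_pos: [0.3591, 0.2238, 0.2513]
ee_rot: [[-0.031, 1.0, 0.0], [1.0, 0.031, 0.0], [0.0, 0.0, -1.0]]
force: [0.1, 1.0, 0.5]
opening: 0.589
grip_force: 0.0
time_s: 8.85
tcp_pos: [0.3591, 0.2238, 0.2513]
ee_rot: [[-0.031, 1.0, 0.0], [1.0, 0.031, 0.0], [0.0, 0.0, -1.0]]
force: [0.3, 0.4, -0.6]
opening: 0.641
grip_force: 0.0
t 0.3658 out 0.1104 z 0.2513 yaw_err 0.0004 tilt 0.0000 time 8.85 q [-57.4, 11.3, 20.2, 120.7, -5.2, 48.8, -32.4]
0.07 29 t 0.3536..0.3838 o 0.1080..0.1143
0.1 154 t 0.3464..0.3889 o 0.1075..0.1200
0.13 160 t 0.3459..0.3896 o 0.1087..0.1211
0.16 141 t 0.3456..0.3881 o 0.1081..0.1209
0.19 64 t 0.3606..0.3758 o 0.1070..0.1148
0.22 31 t 0.3597..0.3733 o 0.1074..0.1152
```

View pics/c4.png

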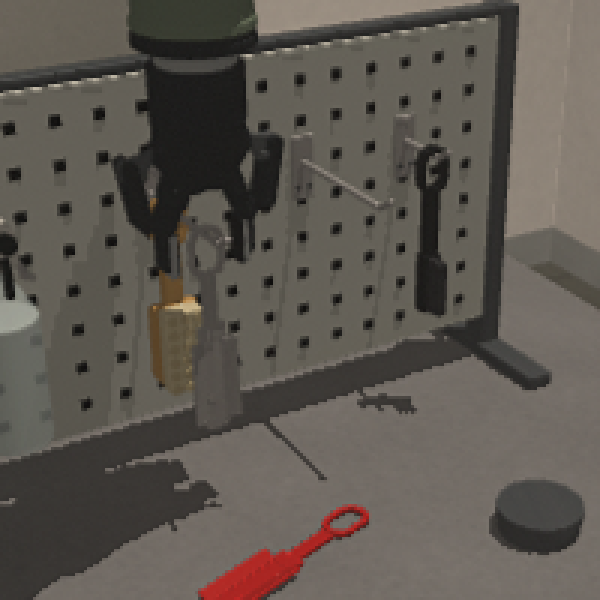

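The shoehorn hangs in front of the brush on hook_a, upright, with the fingers open and clear (loop at crop (207,248)). Next I go up and over to the dustpan.

```bash
python3 -m jog '0 0 -0.02 0 0.055; 0 0 -0.045 0 0.055; 0 0 -0.08 0 0.055; 0 0 -0.11 0 0.055; 0 0 -0.12 0 0.055'; python3 -m jog '-0.04 0.012 0 -0.03 0.06; -0.08 0.025 0 -0.06 0.06; -0.12 0.037 0 -0.1 0.06; -0.16 0.05 0 -0.13 0.06; -0.2 0.062 0 -0.16 0.06'; python3 - <<'E'
import numpy as np
from station import manip
from h import cloud
c=manip.camera('side');P=cloud(c).reshape(-1,3);P=P[np.isfinite(P).all(1)]
g=np.load('panel.npz');n,e,d=g['n'],g['e'],float(g['d']);o=d-P@n;t=P@e;z=P[:,2]
for nm,lo,hi in(('shoe',.085,.14),('brush',.01,.08)):
  for a,b in((.1,.2),(.24,.285)):
    k=(o>lo)&(o<hi)&(abs(t-.366)<.03)&(z>a)&(z<b);print(nm,a,k.sum(),'t %.3f %.3f o %.3f %.3f z %.3f'%(t[k].min(),t[k].max(),o[k].min(),o[k].max(),z[k].max()))
s=manip.read_state();R=s['ee_rot'];D=np.array([.5288,-.2705,.28])-s['tcp_pos'];print(s['tcp_pos'],np.round(R.T@D,4),'turn',np.arctan2(R[1,1],R[0,1])-np.radians(20.2))
E
```

```text
time_s: 9.4
tcp_pos: [0.3597, 0.2241, 0.3738]
ee_rot: [[-0.031, 1.0, 0.002], [1.0, 0.031, 0.003], [0.003, 0.002, -1.0]]
force: [0.5, 0.3, -1.2]
opening: 0.646
grip_force: 0.0
time_s: 9.9
tcp_pos: [0.4274, 0.0241, 0.371]
ee_rot: [[-0.191, 0.982, -0.0], [0.982, 0.191, 0.0], [0.0, -0.0, -1.0]]
force: [1.5, 1.6, 0.3]
opening: 0.702
grip_force: 0.0
shoe 0.1 478 t 0.347 0.392 o 0.106 0.121 z 0.199
shoe 0.24 114 t 0.350 0.383 o 0.090 0.139 z 0.280
brush 0.1 496 t 0.343 0.387 o 0.029 0.069 z 0.200
brush 0.24 139 t 0.350 0.384 o 0.013 0.078 z 0.280
[0.42859703 0.0183547  0.37128297] [-0.3024  0.0438  0.0918] turn -0.16250521559749756
```

```bash
python3 -m jog '-0.043 0.006 0 -0.03 0.06; -0.086 0.012 0 -0.06 0.06; -0.13 0.019 0.01 -0.09 0.06; -0.173 0.025 0.02 -0.12 0.06; -0.216 0.031 0.03 -0.16 0.06'; python3 - <<'E'
import numpy as np
from station import manip
s=manip.read_state();R=s['ee_rot'];D=np.array([.5288,-.2705,.28])-s['tcp_pos'];print(s['tcp_pos'],np.round(R.T@D,4),'turn',np.arctan2(R[1,1],R[0,1])-np.radians(20.2))
E
```

```text
time_s: 10.45
tcp_pos: [0.499, -0.1819, 0.3403]
ee_rot: [[-0.345, 0.938, -0.001], [0.938, 0.345, -0.0], [0.0, -0.0, -1.0]]
force: [1.2, 1.6, -0.2]
opening: 0.706
grip_force: 0.0
[ 0.49902337 -0.18193108  0.34027058] [-0.0934 -0.0026  0.0603] turn 0.0001964941107013285
```

```bash
python3 -m jog '-0.045 -0.001 0.02 0 0.06; -0.088 -0.003 0.06 0 0.06; -0.088 -0.003 0.06 0 0.06; -0.088 -0.003 0.06 0 0.06'; python3 - <<'E'
import numpy as np,cv2
from station import manip
from h import cloud
out=np.zeros((600,800,3),np.uint8)
for i,nm in enumerate(('side','top')):
    c=manip.camera(nm);P=cloud(c);a=c['img'][220:390,390:540] if i==0 else c['img'][120:270,400:540]
    b=cv2.resize(a,(395,int(395*a.shape[0]/a.shape[1])));out[:b.shape[0],i*400:i*400+395]=b
    P=P.reshape(-1,3);P=P[np.isfinite(P).all(1)];z=P[:,2]
    k=(z>.15)&(z<.205)&(P[:,0]>.48)&(P[:,0]<.58)&(P[:,1]<-.23)&(P[:,1]>-.31)
    print(nm,k.sum(),cv2.minAreaRect(P[k][:,:2].astype(np.float32)*1000) if k.sum()>3 else '')
cv2.imwrite('pics/c5.png',out)
s=manip.read_state();R=s['ee_rot'];D=np.array([.5288,-.2705,.172])-s['tcp_pos'];print(s['tcp_pos'],np.round(R.T@D,4),'turn',np.arctan2(R[1,1],R[0,1])-np.radians(20.2))
E
```

```text
time_s: 10.85
tcp_pos: [0.5253, -0.2649, 0.2796]
ee_rot: [[-0.342, 0.94, -0.003], [0.94, 0.342, -0.0], [0.001, -0.003, -1.0]]
force: [0.4, 1.5, 1.2]
opening: 0.705
grip_force: 0.0
side 303 ((529.2369384765625, -272.32879638671875), (32.912166595458984, 14.49021053314209), 20.224748611450195)
top 139 ((529.2135009765625, -268.36199951171875), (32.76177215576172, 15.810131072998047), 19.31188201904297)
[ 0.52624658 -0.26322511  0.28173819] [-7.700e-03 -1.000e-04  1.097e-01] turn -0.0011229707321425697
```

View pics/c5.png

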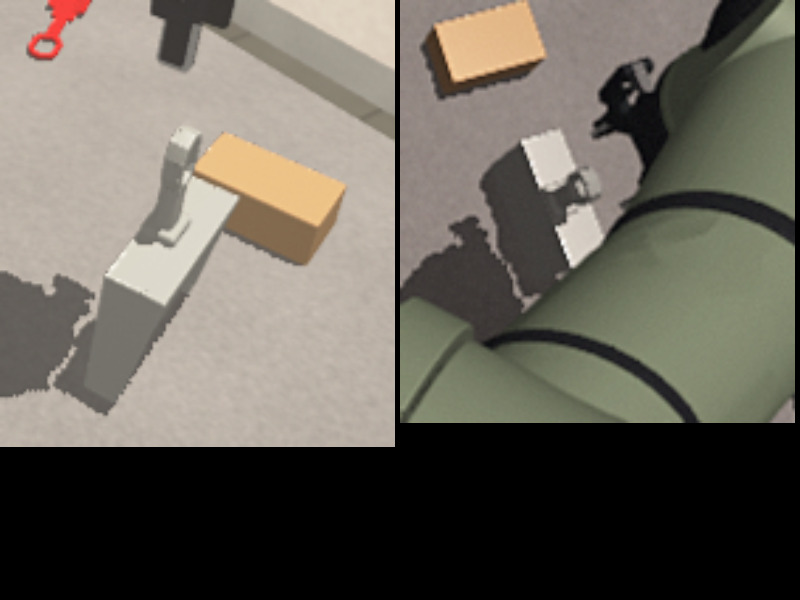

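The dustpan stands with its loop at side crop (180,150). One finger shows at (180,40), where kinematics predict it, and the other is hidden by the arm in the top view. I descend and pinch.

```bash
python3 -m jog '-0.0075 0 0.03 0 0.06; -0.0075 0 0.06 0 0.06; -0.0075 0 0.09 0 0.06; -0.0075 0 0.109 0 0.06; -0.0075 0 0.109 0 0.06'; python3 -m jog '0 0 0 0 0.05; 0 0 0 0 0.045; 0 0 0 0 0.035; 0 0 0 0 0.025;0 0 0 0 0.02' 40;  python3 -m jog '0 0 0 0 0.02; 0 0 0 0 0.02; 0 0 0 0 0.02' 60; python3 s.py
```

```text
time_s: 11.45
tcp_pos: [0.5286, -0.2691, 0.1716]
ee_rot: [[-0.346, 0.938, -0.001], [0.938, 0.346, 0.001], [0.002, -0.001, -1.0]]
force: [0.1, 0.1, 0.9]
opening: 0.705
grip_force: 0.0
time_s: 11.95
tcp_pos: [0.5298, -0.2713, 0.1737]
ee_rot: [[-0.344, 0.939, 0.003], [0.939, 0.344, -0.001], [-0.002, 0.002, -1.0]]
force: [1.5, 1.2, 8.6]
opening: 0.384
grip_force: 39.0
time_s: 12.25
tcp_pos: [0.5298, -0.2714, 0.1738]
ee_rot: [[-0.344, 0.939, 0.003], [0.939, 0.344, -0.001], [-0.002, 0.002, -1.0]]
force: [1.5, 1.5, 9.5]
opening: 0.369
grip_force: 58.4
t 0.5212 out 0.6105 z 0.1738 yaw_err 0.3206 tilt 0.0029 time 12.25 q [-1.2, 36.4, 33.8, 101.5, -25.7, 49.7, 64.5]
```

```bash
python3 -m jog '0 0 -0.015 0 0.02; 0 0 -0.04 0 0.02; 0 0 -0.07 0 0.02; 0 0 -0.1 0 0.02; 0 0 -0.12 0 0.02'; python3 -m jog '0.03 0.01 0 0.03 0.02; 0.07 0.023 0 0.06 0.02; 0.11 0.036 0 0.1 0.02; 0.15 0.049 0 0.13 0.02; 0.19 0.062 0 0.16 0.02';  python3 s.py
```

```text
time_s: 12.75
tcp_pos: [0.5287, -0.2715, 0.2955]
ee_rot: [[-0.343, 0.939, 0.002], [0.939, 0.343, -0.001], [-0.002, 0.002, -1.0]]
force: [-0.6, -0.2, -1.5]
opening: 0.374
grip_force: 59.5
time_s: 13.25
tcp_pos: [0.5212, -0.07, 0.2934]
ee_rot: [[-0.188, 0.982, 0.001], [0.982, 0.188, 0.0], [0.0, 0.001, -1.0]]
force: [0.5, -0.2, -0.2]
opening: 0.369
grip_force: 59.6
t 0.5188 out 0.4089 z 0.2934 yaw_err 0.1586 tilt 0.0008 time 13.25 q [-30.5, 22.3, 42.6, 104.8, -17.4, 59.6, 29.8]
```

```bash
python3 -m jog '0.043 0.007 0 0.03 0.02; 0.086 0.013 0 0.06 0.02; 0.13 0.02 0 0.1 0.02; 0.173 0.027 0 0.13 0.02; 0.205 0.032 0 0.159 0.02'; python3 -m jog '0 0 0 0 0.02; 0 0 0 0 0.02; 0 0 0 0 0.02';  python3 s.py; python3 - <<'E'
from station import manip
import cv2,numpy as np
from h import cloud
g=np.load('panel.npz');n,e,d=g['n'],g['e'],float(g['d'])
c=manip.camera('side');a=c['img'][80:280,200:400]
cv2.imwrite('pics/c6.png',cv2.resize(a,(600,600),interpolation=cv2.INTER_NEAREST))
P=cloud(c).reshape(-1,3);P=P[np.isfinite(P).all(1)];o=d-P@n;t=P@e;z=P[:,2]
k=(o>.157)&(o<.25)&(abs(t-.518)<.09)
for a in np.arange(.09,.28,.02):
    m=k&(z>=a)&(z<a+.02)
    if m.sum()>3: print(round(a,2),m.sum(),'t %.4f..%.4f o %.4f..%.4f'%(t[m].min(),t[m].max(),o[m].min(),o[m].max()))
E
```

```text
time_s: 13.75
tcp_pos: [0.5136, 0.1388, 0.2934]
ee_rot: [[-0.032, 0.999, 0.0], [0.999, 0.032, 0.001], [0.001, 0.0, -1.0]]
force: [0.5, -0.2, -1.3]
opening: 0.372
grip_force: 59.6
time_s: 14.05
tcp_pos: [0.5142, 0.1348, 0.2929]
ee_rot: [[-0.031, 1.0, 0.0], [1.0, 0.031, 0.0], [0.0, 0.0, -1.0]]
force: [-0.1, -0.0, -0.6]
opening: 0.374
grip_force: 59.6
t 0.5181 out 0.2041 z 0.2929 yaw_err 0.0002 tilt 0.0005 time 14.05 q [-53.0, 23.2, 43.5, 104.0, -18.3, 60.0, -0.8]
0.11 154 t 0.4480..0.5890 o 0.1903..0.2177
0.13 332 t 0.4476..0.5882 o 0.1890..0.2209
0.15 346 t 0.4479..0.5903 o 0.1894..0.2256
0.17 163 t 0.4472..0.5904 o 0.1918..0.2296
0.19 266 t 0.4478..0.5871 o 0.1900..0.2323
0.21 370 t 0.4472..0.5870 o 0.1922..0.2360
0.23 503 t 0.4476..0.5881 o 0.1896..0.2374
0.25 77 t 0.5065..0.5293 o 0.1973..0.2131
0.27 107 t 0.4915..0.5484 o 0.1918..0.2161
```

View pics/c6.png

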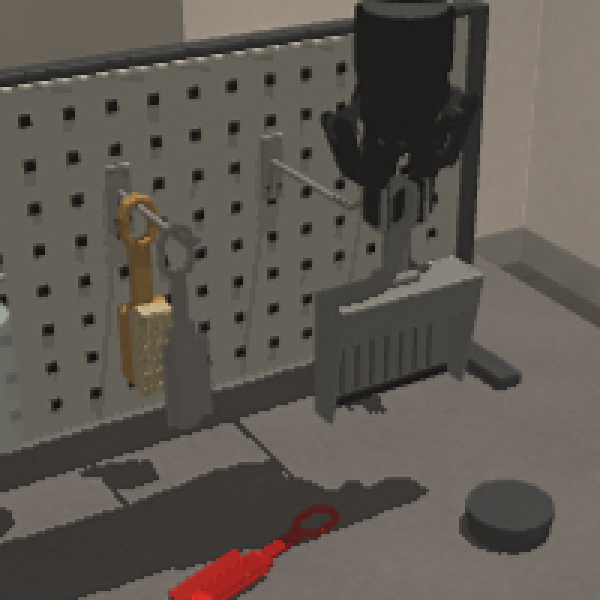

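The dustpan hangs plumb (pan t 0.4475–0.589, centre 0.518, in line with hook_b). Brush and shoehorn sit undisturbed on hook_a. I lower to threading height and slide on.

```bash
python3 -m jog '0 0 0.01 0 0.02; 0 0 0.0215 0 0.02; 0.01 0 0.0215 0 0.02; 0.02 0 0.0215 0 0.02; 0.03 0 0.0215 0 0.02'; python3 -m jog '0.012 0 0 0 0.02; 0.024 0 0 0 0.02; 0.036 0 0 0 0.02; 0.048 0 0 0 0.02; 0.048 0 0 0 0.02';python3 -m jog '0.012 0 0 0 0.02; 0.024 0 0 0 0.02; 0.036 0 0 0 0.02; 0.036 0 0 0 0.02; 0.036 0 0 0 0.02'; python3 s.py
```

```text
time_s: 14.6
tcp_pos: [0.5132, 0.1672, 0.2709]
ee_rot: [[-0.032, 0.999, 0.0], [0.999, 0.032, 0.0], [0.0, 0.0, -1.0]]
force: [0.3, 0.2, -1.4]
opening: 0.372
grip_force: 59.6
time_s: 15.1
tcp_pos: [0.5114, 0.2159, 0.2706]
ee_rot: [[-0.034, 0.999, -0.0], [0.999, 0.034, 0.0], [0.0, -0.0, -1.0]]
force: [0.4, -0.1, -1.4]
opening: 0.374
grip_force: 59.6
time_s: 15.6
tcp_pos: [0.5104, 0.2499, 0.2707]
ee_rot: [[-0.032, 0.999, -0.0], [0.999, 0.032, -0.0], [-0.0, -0.0, -1.0]]
force: [-0.1, -0.9, -1.6]
opening: 0.366
grip_force: 59.6
t 0.5178 out 0.0888 z 0.2707 yaw_err 0.0017 tilt 0.0004 time 15.60 q [-60.6, 28.3, 41.1, 100.2, -21.2, 59.5, -10.1]
```

```bash
python3 -m jog '0 0 0.006 0 0.02; 0 0 0.012 0 0.02; 0 0 0.017 0 0.02; 0 0 0.0185 0 0.02; 0 0 0.0185 0 0.02'; python3 s.py; python3 -m jog '0 0 0 0 0.034; 0 0 0 0 0.036; 0 0 0 0 0.04; 0 0 0 0 0.045; 0 0 0 0 0.05';python3 -m jog '0 0 0 0 0.055; 0 0 0 0 0.055; 0 0 0 0 0.055; 0 0 0 0 0.055; 0 0 0 0 0.055'; python3 -m jog '0 0 -0.02 0 0.055; 0 0 -0.045 0 0.055; 0 0 -0.08 0 0.055; 0 0 -0.11 0 0.055; 0 0 -0.12 0 0.055'; python3 -m jog '-0.03 0 0 0 0.055; -0.07 0 0 0 0.055; -0.11 0 0 0 0.055; -0.15 0 0 0 0.055; -0.15 0 0 0 0.055'; python3 - <<'E'
from station import manip
import cv2,numpy as np
from h import cloud
g=np.load('panel.npz');n,e,d=g['n'],g['e'],float(g['d'])
c=manip.camera('side');a=c['img'][80:280,160:400]
cv2.imwrite('pics/c7.png',cv2.resize(a,(720,600),interpolation=cv2.INTER_NEAREST))
P=cloud(c).reshape(-1,3);P=P[np.isfinite(P).all(1)];o=d-P@n;t=P@e;z=P[:,2]
for nm,t0,w,lo,hi in(('pan',.518,.09,.04,.14),('shoe',.366,.03,.085,.14),('brush',.366,.03,.012,.08)):
  for a,b in((.09,.12),(.15,.18),(.195,.215),(.24,.26),(.274,.3)):
    m=(o>lo)&(o<hi)&(abs(t-t0)<w)&(z>=a)&(z<b)
    if m.sum()>3: print(nm,a,m.sum(),'t %.4f..%.4f o %.4f..%.4f z %.4f'%(t[m].min(),t[m].max(),o[m].min(),o[m].max(),z[m].max()))
E
```

```text
time_s: 16.1
tcp_pos: [0.5106, 0.2496, 0.2522]
ee_rot: [[-0.032, 1.0, 0.0], [1.0, 0.032, 0.0], [0.0, 0.0, -1.0]]
force: [-0.8, -0.4, 2.2]
opening: 0.376
grip_force: 59.9
t 0.5180 out 0.0892 z 0.2522 yaw_err 0.0010 tilt 0.0001 time 16.10 q [-60.0, 29.5, 40.3, 101.5, -22.2, 57.3, -9.2]
time_s: 16.6
tcp_pos: [0.5105, 0.2499, 0.2523]
ee_rot: [[-0.032, 0.999, 0.0], [0.999, 0.032, -0.0], [-0.0, 0.0, -1.0]]
force: [-0.7, -0.4, 0.6]
opening: 0.587
grip_force: 0.0
time_s: 17.1
tcp_pos: [0.5105, 0.2499, 0.2523]
ee_rot: [[-0.032, 0.999, -0.0], [0.999, 0.032, 0.0], [0.0, -0.0, -1.0]]
force: [-0.0, 0.6, 0.5]
opening: 0.643
grip_force: 0.0
time_s: 17.6
tcp_pos: [0.5112, 0.2499, 0.375]
ee_rot: [[-0.032, 0.999, 0.003], [0.999, 0.032, 0.002], [0.002, 0.003, -1.0]]
force: [-0.0, -1.1, -0.9]
opening: 0.639
grip_force: 0.0
time_s: 18.1
tcp_pos: [0.5151, 0.0947, 0.3726]
ee_rot: [[-0.025, 1.0, 0.0], [1.0, 0.025, -0.0], [-0.0, 0.0, -1.0]]
force: [0.0, 0.4, 0.2]
opening: 0.644
grip_force: 0.0
pan 0.09 432 t 0.4494..0.5924 o 0.0737..0.1078 z 0.1200
pan 0.15 381 t 0.4481..0.5915 o 0.0758..0.1188 z 0.1799
pan 0.195 91 t 0.5016..0.5844 o 0.0794..0.1150 z 0.2149
pan 0.24 65 t 0.5008..0.5349 o 0.0832..0.0999 z 0.2597
pan 0.274 39 t 0.5048..0.5279 o 0.0450..0.1389 z 0.2813
shoe 0.09 132 t 0.3483..0.3909 o 0.1080..0.1196 z 0.1199
shoe 0.15 164 t 0.3470..0.3907 o 0.1085..0.1189 z 0.1800
shoe 0.195 40 t 0.3600..0.3749 o 0.1065..0.1156 z 0.2144
shoe 0.24 43 t 0.3508..0.3819 o 0.1067..0.1162 z 0.2599
shoe 0.274 21 t 0.3557..0.3773 o 0.1088..0.1365 z 0.2807
brush 0.09 77 t 0.3447..0.3718 o 0.0292..0.0654 z 0.1200
brush 0.15 207 t 0.3440..0.3880 o 0.0313..0.0655 z 0.1799
brush 0.195 52 t 0.3570..0.3762 o 0.0342..0.0458 z 0.2138
brush 0.24 56 t 0.3504..0.3843 o 0.0286..0.0465 z 0.2590
brush 0.274 36 t 0.3545..0.3762 o 0.0159..0.0753 z 0.2803
```

View pics/c7.png

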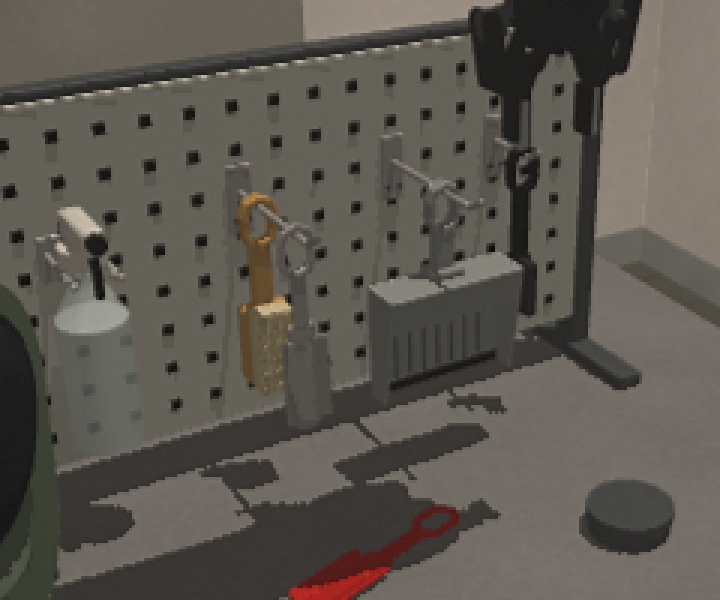

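Everything hangs right: dustpan on hook_b (loop at crop (440,205)), brush and shoehorn on hook_a, bottle, grout brush and tin untouched. I wait for any swing to die, then hand in.

```bash
for i in 1 2 3 4 5 6; do python3 -m jog '0 0 0 0 0.055; 0 0 0 0 0.055; 0 0 0 0 0.055; 0 0 0 0 0.055; 0 0 0 0 0.055' >/dev/null; done; python3 - <<'E'
from station import manip
import numpy as np
from h import cloud
g=np.load('panel.npz');n,e,d=g['n'],g['e'],float(g['d'])
for i in range(4):
    P=cloud(manip.camera('side')).reshape(-1,3);P=P[np.isfinite(P).all(1)];o=d-P@n;t=P@e;z=P[:,2]
    f=lambda t0,w,lo,hi:(lambda m:(round(float(o[m].mean()),4),round(float(t[m].mean()),4)))((o>lo)&(o<hi)&(abs(t-t0)<w)&(z>.095)&(z<.18))
    print(f(.518,.09,.04,.14),f(.366,.03,.085,.14),f(.366,.03,.012,.08))
s=manip.read_state();print(s['time_s'],s['force']);print(manip.sign_off())
E
```

```text
(0.0944, 0.5172) (0.1137, 0.3697) (0.0542, 0.3576)
(0.0943, 0.5172) (0.1137, 0.3696) (0.054, 0.3578)
(0.0943, 0.5178) (0.1137, 0.3696) (0.0542, 0.3578)
(0.0944, 0.5173) (0.1138, 0.3696) (0.0543, 0.3575)
21.35 [ 0.12911913 -0.35011354  0.01722497]
the job is handed in; nothing more can be done
None
```

The job is handed in at 21.35 s of the 61 s allowed; no verdict came back. In the last camera images the shoehorn hangs still in front of the scrub brush on hook_a, the dustpan hangs still on the freed hook_b, the gripper is clear of everything, and the grout brush, bottle and tin look unmoved (the carton was out of that view, and I never went near it after picking up the dustpan beside it).

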